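Seat the stop post in the dough portioning board

ROBOT

A 6-joint arm with a two-finger parallel gripper is mounted at the origin on the work surface. World frame = base frame: x ahead of the robot, y to its left, z up, the work surface at z = 0. Lengths are in m, angles in rad, forces in N, time in s.
With the tool pointing down it reaches from about 0.25 to 0.775 m from the base axis. Payload 4 kg.
Tool frame: the origin (TCP) lies between the finger pads; the fingertips stand 22 mm ahead of it and the grasp point (between the pads) lies 3 mm ahead of it (manip.tips_ahead is the distance from the TCP to the fingertips, in m); z points along the fingers, y is the line along which they close (so a half turn about z gives the same grasp; the last joint's range is limited). The gripper opens to 85 mm and grips with 20 to 120 N. Pads are 22 mm wide; open, the fingers measure 114 mm over their backs; the gripper's body (76 mm by 85 mm) begins 54 mm behind the grasp point. The pads swing forward as they close: fully open they stand 13 mm farther back than shut.
Start: joints at [-1.291, 0.087, 1.371, -0, 1.684, -0.103], TCP at [0.205, -0.51, 0.253] pointing down, gripper open.
Joint ranges: [-3.1, 3.1], [-0.76, 2.03], [0.27, 2.55], [-1.08, 4.22], [0.17, 2.65], [-2.57, 2.57]. Speed limits (rad/s): [2.79, 2.79, 3.14, 3.14, 3.14, 3.14].

INTERFACE

Orientations are given as [roll, pitch, yaw] about the fixed x, y, z axes, in that order (R = Rz(yaw) Ry(pitch) Rx(roll)).
In Python, from bench import manip, cams, order, nets gives the robot as it stands.
- The arm moves only by the shell command python3 -m crank 'ROWS' [FORCE]. ROWS is JSON, a list of rows, each a list of 3 entries, a list of its own where there are three numbers: the shift along the tool's x, y, z in units of 25 mm (1.0 is 25 mm), then the turn about the tool's z in units of 6 degrees (1.0 is 6 degrees), then the finger opening in mm, from 0 to 85.4. In form: [[[dx, dy, dz], spin, claw], ...]. A call has 1 to 12 rows; each row shifts and turns the commanded pose from where the row before left it, along the tool's axes as they then stand; what a row does not reach is not made up. A row lasts 1/12 s, in which the tool goes at most 41.7 mm and 7.16 degrees, less where a joint would pass 70% of its speed; a pose out of reach is approached as far as the arm can. A call is refused whole if a number of a shift passes 1 or a number of a turn 1, either way. A call with a gripper value outside its range is refused whole. The fingers move at their own pace and stop on an object; FORCE is the grip in N (left out, the last holds). Time passes only in rows, so rows that do not move let the fingers close. It gives the time, the measured TCP pose, the force, the opening and the grip force at its end, in the units of the state.
- manip.read_state(): the state, without advancing time (a new reading comes with each control period).
- cams.camera(name): name is "side" or "top"; returns a dict with "img" (480x640x3 uint8, red, green, blue), "range_z" (480x640 float32, m along the optical axis (not along the pixel's ray), 0 where there is no reading), "fov_y" (degrees; the focal length in pixels is half the picture's height over the tangent of half this angle, whatever the lens; pixels are square), "cx", "cy" (the principal point, pixels), "extrinsics" (4x4, takes a point from camera to world coordinates). Camera axes: x right, y up, looking along -z (the intrinsics and any distortion apply to the point x, -y, -z); pixel columns grow to the right and rows downward; lengths in m; the calibration is good to about 2 mm. A picture is of the moment at which its call begins.
- order.close_job(): hands the job in; it is judged then, once.
Trained networks look in a picture, given as the dict that the camera call returned (one of the last four; its "shot" number tells which), for a name from the list of things; names that differ only in an ending like _2 or _b are one class to them, and where a whole thing is asked for, a point or a joint stands for the part that bears it (a point fixed in the world has none). Each returns a list of dicts, best first, with "p" (0 to 1); they miss things now and then, are a little off and sometimes report something else, mostly with a low value. They report only what shows in the picture. A call takes as long as a camera call. They do not tell look-alikes from the thing itself.
- nets.find_in(picture, label): "position" ([x, y, z] in m, in the coordinates of the camera as it stood for that picture, good to about 4 mm: the middle of the surface that is visible of it).
- nets.landmark_of(picture, label): "position" ([x, y, z] in m, in the coordinates of the camera as it stood for that picture, good to about 4 mm: a listed point, or the origin of a listed thing).
The state is a dict: "time": time; "joint_pos": joint angles; "dq": joint speeds; "effort": joint torques, N m; "tcp_pos": TCP position; "orientation": TCP orientation; "wrist_force": force on the tool from outside, world axes, zero at the start; "torque": the same for the moment, N m; "width": finger opening in m; "finger_force": force on a finger pad.
Only numpy, scipy, OpenCV 4.12 (cv2) and the standard library are available. Lean on these libraries where they do the work, as an engineer would, in place of code of your own. Each camera call takes 0.05 s, during which the arm holds its last target. There are 200 camera calls.

TASK

Fit the length stop to the dough portioning board: lift the square-headed steel post out of the peg rack, feel for the socket that hides behind a flush spring plug somewhere in the board's steel plate, and seat the post upright and fully home with its collar down on the plate, then let go. Slide and press gently, without forcing it against the steel, and leave the round-headed peg in the rack and the bowl, jar and biscuit cutter where they are.

Things in the scene. Friction and masses are not known exactly. Their poses are not given: they have to be found in the camera images.
- stop_post: plain steel stop post, 0.22 kg, upright, to be fitted; origin at the tip of its foot, z up. Round foot 12 mm in diameter, 28 mm long, its nose tapering over the last 3 mm to 9 mm; above it a round collar 30 mm in diameter, 6 mm thick; then a square grip. Starts in either hole of the rack, collar resting on the rack's top
- post_collar (a point): centre of the underside of the stop post's collar, 28 mm above the tip of its foot
- post_grip (a point): centre of the stop post's square grip, 59 mm above the tip of its foot; the grip is 20 x 20 mm, 50 mm tall (34 to 84 mm above the tip), faces square to the post's x and y
- board: dough portioning board fixed to the bench; origin on the bench under the middle of its steel socket housing (120 x 120 mm), z up. The housing's raised lip, top 46 mm above the bench, frames a square window 60 x 60 mm, sides along the board's x and y; a flat steel plate 42 mm above the bench shows through it
- window (a point): middle of the window on the plate's surface (42 mm above the bench). The plate floats under the lip and is clamped where last left: its vertical blind socket lies anywhere within 8 mm of this point along the board's x and within 8 mm along its y. Socket: round, 14 mm in diameter, 1 mm chamfer, deeper than the foot is long
- lip (a point): top of the lip at the middle of its robot side, 4 mm above the plate. The socket cannot be seen: a spring plug of the same steel closes it flush with the plate. The plug yields at about 0.3 N and takes 0.9 N fully down, less than the post's weight. Elsewhere the plate is rigid and does not shift under gentle handling (under 30 N)
- fence (a point): top of the near end of the board's wooden fence, 60 mm above the bench; the fence runs on from here to the board's -y, 16 mm thick, along the +x edge of a wooden plank 120 mm wide and 36 mm thick
- rack: dark wooden peg rack fixed to the bench, 70 mm (x) x 170 mm (y) x 40 mm high, origin under its centre; two vertical holes, 16 mm diameter and 34 mm deep, 45 mm either side of the centre along its y. One holds the stop post, the other the round-headed peg
- round_peg: steel peg that stays in the rack: foot and collar as on the stop post, thin neck and a round knob 36 mm in diameter, 86 mm high in all; origin at the tip of its foot
- bowl: steel mixing bowl, 140 mm across, 60 mm high, origin under its centre; to be left alone
- jar: jar with white cap, 66 mm in diameter, 100 mm high, origin under its centre; to be left alone
- cutter: round steel biscuit cutter (open ring), 60 mm in diameter, 35 mm high, standing on the bench, origin under its centre; to be left alone
Mind the look-alikes: they are no part of the job. Leave any yellow look-alike of the stop_post alone.

How it is judged:
By the outcome, as a careful person would: the job done as asked, in the order asked, and still so for the second after the job is handed in, with the robot touching nothing.
It also fails if it takes over 72 s, if anything falls off the work surface, if the arm or the gripper's body presses on something with over 40 N, if the wrist force passes 120 N, or if a joint passes its speed limit or range.

## Working session

There is one attempt and no reset: what is moved stays moved. The work goes in short steps, Python scripts to look and compute and a shell command to move; the robot and the scene stay as the last step left them, time stands still between calls to the robot, and variables do not carry over. Pictures are saved under pics/ and viewed, at most 10 in all, crops included, and the job is handed in when it is done.

```bash
ls; mkdir -p pics
cat > h.py <<'E'
import numpy as np, cv2
from bench import manip, cams, order, nets
def w(pic,p): return (np.array(pic["extrinsics"])@np.r_[p,1])[:3]
def px(pic,P):
    c=np.linalg.inv(pic["extrinsics"])@np.r_[P,1]; f=240/np.tan(np.radians(pic["fov_y"]/2))
    return pic["cx"]+f*c[0]/-c[2], pic["cy"]+f*c[1]/c[2]
def save(pic,n,box=None,s=1):
    im=pic["img"][...,::-1]
    if box: im=im[box[1]:box[3],box[0]:box[2]]
    cv2.imwrite("pics/"+n,cv2.resize(im,None,fx=s,fy=s,interpolation=cv2.INTER_CUBIC))
def cloud(pic):
    z=pic["range_z"]; f=240/np.tan(np.radians(pic["fov_y"]/2)); v,u=np.mgrid[:480,:640]
    c=np.stack([(u-pic["cx"])/f*z,-(v-pic["cy"])/f*z,-z,np.ones_like(z)],-1)
    return (c@np.array(pic["extrinsics"]).T)[...,:3]
E
python3 - <<'E'
from h import *
for n in("top","side"):
    p=cams.camera(n); save(p,n+"0.png"); print(n,[(k,v) for k,v in p.items() if k not in("img","range_z","extrinsics")]); print(np.array(p["extrinsics"]).round(3).tolist())
    for l in "stop_post post_collar post_grip board window lip fence rack round_peg bowl jar cutter".split():
        for d in nets.landmark_of(p,l)[:3]:
            P=w(p,d["position"]); print(l,round(d["p"],2),P.round(4),np.round(px(p,P)))
print(manip.read_state())
E
```

```text
pics
top [('fov_y', 56.364384574712744), ('cx', 314.54264745520356), ('cy', 233.29391985930963), ('shot', 1)]
[[-0.019, 0.995, -0.097, 0.497], [-1.0, -0.019, 0.004, 0.009], [0.002, 0.097, 0.995, 0.842], [0.0, 0.0, 0.0, 1.0]]
stop_post 0.88 [0.5452 0.2237 0.0081] [198. 253.]
stop_post 0.86 [ 0.436   0.2379 -0.0017] [191. 312.]
stop_post 0.82 [ 0.5476  0.3171 -0.0013] [150. 253.]
post_collar 0.94 [0.4887 0.3283 0.0278] [137. 285.]
post_collar 0.8 [0.5457 0.2179 0.0405] [197. 252.]
post_collar 0.8 [0.4365 0.237  0.0334] [186. 314.]
post_grip 0.8 [0.4906 0.3288 0.0614] [129. 284.]
post_grip 0.66 [0.548  0.3187 0.0598] [136. 251.]
post_grip 0.65 [0.4371 0.2392 0.0642] [180. 315.]
board 0.79 [ 0.5049 -0.1533 -0.0009] [400. 271.]
board 0.18 [ 0.4645 -0.1464  0.0431] [402. 294.]
window 0.55 [ 0.5088 -0.1553  0.0425] [406. 269.]
lip 0.78 [ 0.4623 -0.1428  0.0473] [400. 295.]
lip 0.2 [ 0.5401  0.1833 -0.0023] [221. 256.]
fence 0.35 [0.6993 0.3269 0.0035] [145. 173.]
rack 0.83 [ 0.5387  0.1778 -0.0032] [224. 256.]
round_peg 0.61 [0.6959 0.3258 0.0057] [145. 175.]
round_peg 0.56 [0.5269 0.1353 0
[... 1541 characters left out ...]

{'time': 1.3, 'joint_pos': array([-1.29111822e+00,  8.71747745e-02,  1.37073059e+00, -2.35925036e-06,
        1.68358167e+00, -1.03114122e-01]), 'dq': array([ 4.29590396e-04,  1.77043587e-03,  8.56114930e-05, -2.18444278e-04,
        1.08035630e-04,  1.51267183e-03]), 'effort': array([-1.79671957e-05, -3.51732838e+01, -3.13456750e+01, -1.97370573e-04,
        4.23047422e-04,  5.75633024e-06]), 'tcp_pos': array([ 0.20542127, -0.51020503,  0.25333914]), 'orientation': array([3.14148783e+00, 1.32038589e-05, 3.82791964e-01]), 'wrist_force': array([-0.12607673,  1.49138502,  0.21724626]), 'torque': array([ 0.02074015, -0.00483449, -0.05804085]), 'finger_force': 0.0, 'width': 0.08550259024289024}
```

View pictures.

View pics/top0.png

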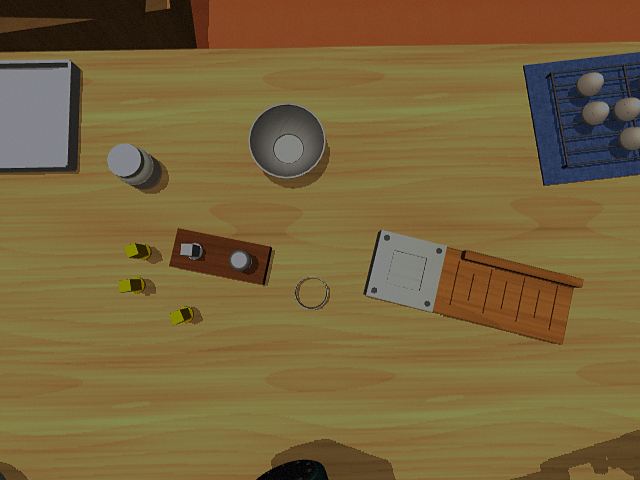

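View pics/side0.png

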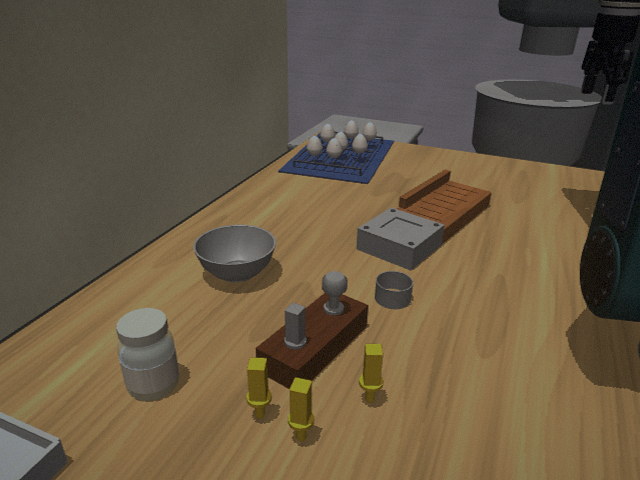

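The pictures show the candidates for the stop post: the steel square-headed one in the rack (top 191,250 / side 295,326), the round peg (240,260), and yellow look-alikes (137,251), (131,285), (182,315). The steel square one in the rack is the choice. I'll check it in a crop and measure it.

Run:
```python
from h import *
T=cams.camera("top"); S=cams.camera("side")
ct=cloud(T); cs=cloud(S)
def rect(P,n):
    P=P.reshape(-1,3); r=cv2.minAreaRect((P[:,:2]*1000).astype(np.float32)); print(n,len(P),"c",np.round(r[0],1),"size",np.round(r[1],1),"ang",round(r[2],1),"z",P[:,2].mean().round(4),"mean",P.mean(0).round(4))
for n,c in(("T",ct),("S",cs)):
    x,y,z=c[...,0],c[...,1],c[...,2]
    rect(c[(abs(x-.546)<.03)&(abs(y-.22)<.03)&(z>.090)&(z<.105)],n+" griptop")
    rect(c[(abs(x-.546)<.03)&(abs(y-.22)<.03)&(z>.06)&(z<.105)],n+" grip")
    rect(c[(abs(x-.538)<.09)&(abs(y-.18)<.11)&(z>.036)&(z<.043)],n+" rack")
    rect(c[(abs(x-.507)<.09)&(abs(y+.155)<.075)&(z>.0445)&(z<.049)],n+" lip")
    m=(abs(x-.507)<.035)&(abs(y+.155)<.035)&(z>.035)&(z<.05); print(np.histogram(z[m],bins=np.arange(.038,.051,.001)))
    m=(abs(x-.53)<.03)&(abs(y-.135)<.03)&(z>.06); rect(c[m],n+" knob")
    m=(abs(x-.54)<.04)&(abs(y+.30)<.12)&(z>.055)&(z<.066); rect(c[m],n+" fence")
A=cv2.resize(T["img"][220:290,150:290],None,fx=4,fy=4,interpolation=2); B=cv2.resize(S["img"][260:400,240:380],(280,280),interpolation=2); C=cv2.resize(T["img"][225:315,360:450],(500,500),interpolation=2)
o=np.zeros((560,780,3),np.uint8); o[:280,:280]=B; o[280:560,:560]=A; o[:280,300:580]=cv2.resize(C,(280,280)); 
cv2.imwrite("pics/crop1.png",o[...,::-1]); cv2.imwrite("pics/board.png",C[...,::-1])
```

```text
T griptop 152 c [546.8 221.3] size [20.7 19.9] ang 83.0 z 0.0962 mean [0.5467 0.2203 0.0962]
T grip 212 c [547.  221.1] size [21.2 20. ] ang 85.1 z 0.0903 mean [0.5462 0.218  0.0903]
T rack 2928 c [504.9 184.4] size [170.9 136.2] ang 77.6 z 0.0403 mean [0.537  0.1766 0.0403]
T lip 3055 c [ 505.7 -155. ] size [120.3 119.8] ang 74.7 z 0.0464 mean [ 0.5053 -0.1553  0.0464]
(array([  8,  39, 155, 289, 308, 245, 151, 130, 112,  80,  28,   6]), array([0.038, 0.039, 0.04 , 0.041, 0.042, 0.043, 0.044, 0.045, 0.046,
       0.047, 0.048, 0.049, 0.05 ]))
T knob 378 c [527.6 132.7] size [34.9 33.5] ang 88.8 z 0.0962 mean [0.5273 0.1317 0.0962]
T fence 652 c [ 513.  -325.6] size [145.6  16.2] ang 74.8 z 0.0599 mean [ 0.5163 -0.3149  0.0599]
S griptop 218 c [545.3 221. ] size [21.6 19.9] ang 82.3 z 0.0949 mean [0.5448 0.2231 0.0949]
S grip 598 c [545. 221.] size [21.7 20.6] ang 81.8 z 0.0824 mean [0.5435 0.2255 0.0824]
S rack 3213 c [536.  176.1] size [174.4  72. ] ang 77.4 z 0.04 mean [0.5329 0.1903 0.04  ]
S lip 1454 c [ 504.2 -156.5] size [125.5 122.2] ang 74.8 z 0.0463 mean [ 0.5024 -0.1513  0.0463]
(array([  0,   0,  12, 101, 193,  82,  41,  64,  83,  34,   3,   0]), array([0.038, 0.039, 0.04 , 0.041, 0.042, 0.043, 0.044, 0.045, 0.046,
       0.047, 0.048, 0.049, 0.05 ]))
S knob 579 c [525.9 135.8] size [34.7 31.5] ang 3.0 z 0.0893 mean [0.5236 0.1405 0.0893]
S fence 205 c [ 512.5 -318.5] size [136.6  19.4] ang 74.6 z 0.0594 mean [ 0.5161 -0.3028  0.0594]
```

View pics/crop1.png

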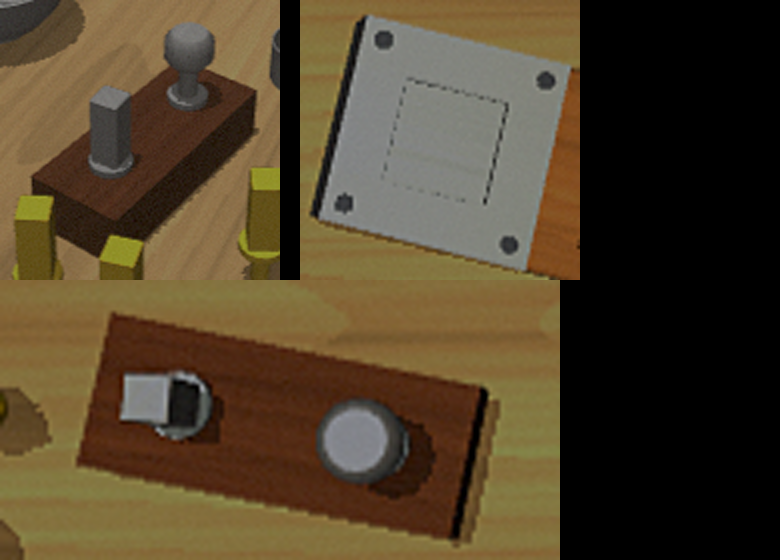

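View pics/board.png

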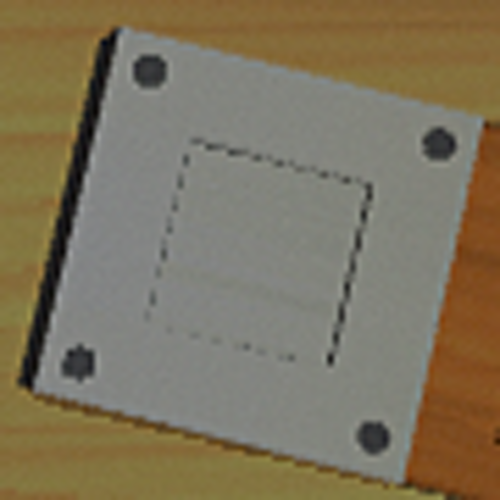

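The crops confirm the choice: a steel square grip (crop 145,398) in the left hole, the round knob (crop 360,440) in the other. The window is centred in the housing at about (260,252) of the board crop.

```bash
python3 -m crank '[[[0,0,0],-1,50],[[0,0,0],-1,50],[[0,0,0],-1,50],[[0,0,0],-1,50],[[0,0,0],-1,50],[[0,0,0],-1,50],[[0,0,0],-1,50],[[0,0,0],-1,50],[[0,0,0],-1,50],[[0,0,0],-1,50],[[0,0,0],-0.12,50]]'
python3 -m crank '[[[1,0.32,0],0,50],[[1,0.32,0],0,50],[[1,0.32,0],0,50],[[1,0.32,0],0,50],[[1,0.32,0],0,50],[[1,0.32,0],0,50],[[1,0.32,0],0,50],[[1,0.32,0],0,50],[[1,0.32,0],0,50],[[1,0.32,0],0,50],[[1,0.32,0],0,50],[[1,0.32,0],0,50]]'
cat >> h.py <<'E'
def to(x,y,z=None):
    s=manip.read_state(); Y=s["orientation"][2]; d=np.array([x,y,z if z is not None else s["tcp_pos"][2]])-s["tcp_pos"]
    c,n=np.cos(Y),np.sin(Y); print("units",np.round(np.array([c*d[0]+n*d[1],n*d[0]-c*d[1],-d[2]])/.025,3),"yaw",np.degrees(Y).round(2),"rpy",s["orientation"].round(4),"tcp",s["tcp_pos"].round(4),"t",s["time"],"F",s["wrist_force"].round(2),"w",round(s["width"],4),"tips",manip.tips_ahead)
E
python3 -c "from h import *;to(.546,.221,.13)"
```

```text
time: 2.32
tcp_pos: [0.2054, -0.5102, 0.2533]
orientation: [3.142, 0.0, 1.445]
wrist_force: [0.6, -0.8, -0.3]
width: 0.0504
finger_force: 0.0
time: 3.32
tcp_pos: [0.3393, -0.2237, 0.2535]
orientation: [3.141, 0.0, 1.44]
wrist_force: [0.1, -0.8, 0.2]
width: 0.0502
finger_force: 0.0
units [18.716  5.874  4.941] yaw 82.5 rpy [3.1410e+00 4.0000e-04 1.4399e+00] tcp [ 0.3393 -0.2237  0.2535] t 3.3167 F [ 0.08 -0.8   0.18] w 0.0502 tips 0.022
```

```bash
python3 -m crank '[[[1,0.314,0],0,50],[[1,0.314,0],0,50],[[1,0.314,0],0,50],[[1,0.314,0],0,50],[[1,0.314,0],0,50],[[1,0.314,0],0,50],[[1,0.314,0],0,50],[[1,0.314,0],0,50],[[1,0.314,0],0,50],[[1,0.314,0],0,50],[[1,0.314,0],0,50],[[1,0.314,0],0,50]]' >/dev/null
python3 -m crank '[[[1,0.314,0.5],0,50],[[1,0.314,0.5],0,50],[[1,0.314,0.6],0,50],[[1,0.314,0.6],0,50],[[1,0.314,0.6],0,50],[[1,0.3,0.6],0,50],[[0.6,0.2,0.6],0,50],[[0,0,0.5],0,50],[[0,0,0],0,50],[[0,0,0],0,50]]' >/dev/null
python3 -c "from h import *;to(.546,.221,.074)"
```

```text
units [0.186 0.119 2.633] yaw 82.58 rpy [-3.1393e+00  1.7000e-03  1.4414e+00] tcp [0.5425 0.2168 0.1398] t 5.15 F [ 0.37 -0.12  0.79] w 0.05 tips 0.022
```

```bash
python3 -m crank '[[[0.186,0.119,0.3],0,50],[[0,0,0.5],0,50],[[0,0,0.5],0,50],[[0,0,0.5],0,50],[[0,0,0.5],0,50],[[0,0,0.33],0,50],[[0,0,0],0,50]]' >/dev/null
python3 -c "from h import *;to(.546,.221,.074)"
python3 -m crank '[[[0,0,0],0,18],[[0,0,0],0,18],[[0,0,0],0,18],[[0,0,0],0,18],[[0,0,0],0,18],[[0,0,0],0,18],[[0,0,0],0,18]]' 50
python3 -c "from h import *;to(.546,.221,.074)"
```

```text
units [ 0.004  0.046 -0.1  ] yaw 82.64 rpy [-3.1361e+00  2.6000e-03  1.4423e+00] tcp [0.5448 0.2211 0.0715] t 5.7333 F [ 0.16  0.11 -0.16] w 0.0498 tips 0.022
time: 6.32
tcp_pos: [0.5474, 0.222, 0.076]
orientation: [3.14, -0.001, 1.443]
wrist_force: [0.1, 0.9, 3.0]
width: 0.0196
finger_force: 49.3
units [-0.047 -0.049  0.079] yaw 82.66 rpy [ 3.1398e+00 -7.0000e-04  1.4426e+00] tcp [0.5474 0.222  0.076 ] t 6.3167 F [0.07 0.87 3.01] w 0.0196 tips 0.022
```

```bash
python3 -m crank '[[[0,0,-0.3],0,18],[[0,0,-0.5],0,18],[[0,0,-0.8],0,18],[[0,0,-0.9],0,18],[[0,0,-0.9],0,18],[[0,0,-0.8],0,18],[[0,0,-0.5],0.66,18],[[0,0,0],0.66,18],[[0,0,0],0,18]]'
python3 - <<'E'
from h import *
to(.5057,-.155,.2)
T=cams.camera("top"); c=cloud(T); t=manip.read_state()["tcp_pos"]
for d in nets.landmark_of(T,"post_collar")[:4]: print(d["p"],w(T,d["position"]).round(4))
S=cams.camera("side"); u,v=map(int,px(S,t)); print(u,v); save(S,"lift.png",(u-90,v-90,u+90,v+90),3)
E
```

```text
time: 7.07
tcp_pos: [0.5472, 0.2219, 0.1949]
orientation: [3.139, -0.002, 1.303]
wrist_force: [0.5, 0.3, -1.7]
width: 0.0194
finger_force: 49.3
units [-14.98    2.384  -0.202] yaw 74.67 rpy [ 3.1389e+00 -1.5000e-03  1.3033e+00] tcp [0.5472 0.2219 0.1949] t 7.0667 F [ 0.48  0.31 -1.72] w 0.0194 tips 0.022
0.53 [0.5465 0.218  0.1634]
293 241
```

View pics/lift.png

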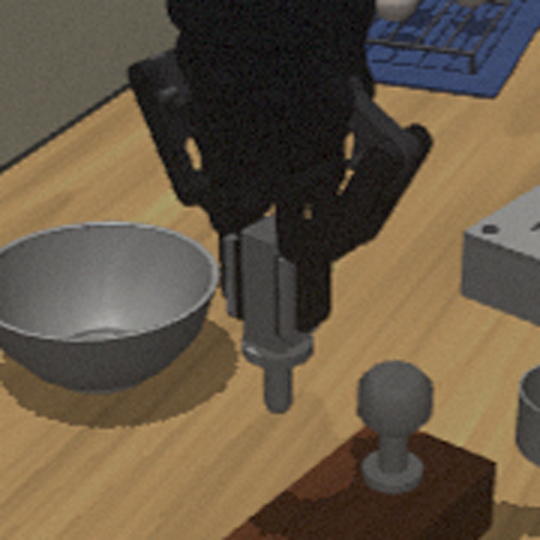

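The post hangs straight in the pads (crop 280,330) and clear of the rack. On to the board.

```bash
python3 -m crank '[[[-0.5,0.08,0],0,18],[[-1,0.16,0],0,18],[[-1,0.16,0],0,18],[[-1,0.16,0],0,18],[[-1,0.16,0],0,18],[[-1,0.16,0],0,18],[[-1,0.16,0],0,18],[[-1,0.16,0],0,18],[[-1,0.16,0],0,18],[[-1,0.16,0],0,18],[[-1,0.16,0],0,18],[[-1,0.16,0],0,18]]' >/dev/null
python3 -m crank '[[[-1,0.16,0],0,18],[[-1,0.16,0.4],0,18],[[-1,0.16,0.6],0,18],[[-0.5,0.08,0.8],0,18],[[0,0,0.8],0,18],[[0,0,0.4],0,18],[[0,0,0],0,18],[[0,0,0],0,18],[[0,0,0],0,18]]' >/dev/null
python3 -c "from h import *;to(.5062,-.1545,.108)"
```

```text
units [ 0.045 -0.026  0.432] yaw 74.78 rpy [3.1396e+00 4.0000e-04 1.3052e+00] tcp [ 0.5065 -0.1557  0.1188] t 8.9667 F [ 0.39 -0.67 -1.88] w 0.0195 tips 0.022
```

```bash
python3 -m crank '[[[0.045,-0.026,0.2],0,18],[[0,0,0.2],0,18],[[0,0,0.04],0,18],[[0,0,0],0,18],[[0,0,0],0,18]]'; python3 -m crank '[[[0,0,0.04],0,18],[[0,0,0],0,18],[[0,0,0],0,18]]';python3 -m crank '[[[0,0,0.04],0,18],[[0,0,0],0,18],[[0,0,0],0,18]]'
```

```text
time: 9.38
tcp_pos: [0.5056, -0.1544, 0.1066]
orientation: [-3.142, 0.0, 1.305]
wrist_force: [-0.9, -0.5, -1.2]
width: 0.0191
finger_force: 49.3
time: 9.63
tcp_pos: [0.5058, -0.1546, 0.1059]
orientation: [3.141, 0.0, 1.304]
wrist_force: [0.7, -0.2, -1.2]
width: 0.0192
finger_force: 49.6
time: 9.88
tcp_pos: [0.506, -0.1546, 0.1058]
orientation: [3.14, 0.0, 1.304]
wrist_force: [-2.0, 1.7, 5.0]
width: 0.0195
finger_force: 50.1
```

```bash
cat > f.sh <<'E'
grep -E "tcp_pos|wrist_force" | tr '\n' ' '; echo
E
python3 -m crank '[[[0.08,0,0],0,18],[[0,0,0],0,18]]' | sh f.sh
python3 -m crank '[[[0.08,0,0],0,18],[[0,0,0],0,18]]' | sh f.sh
python3 -m crank '[[[0,0.08,0],0,18],[[0,0,0],0,18]]' | sh f.sh
python3 -m crank '[[[0,0.08,0],0,18],[[0,0,0],0,18]]' | sh f.sh
```

```text
tcp_pos: [0.5063, -0.1537, 0.1058] wrist_force: [-2.5, -1.7, 4.1] 
tcp_pos: [0.5071, -0.1521, 0.1057] wrist_force: [-1.7, -4.2, 6.0] 
tcp_pos: [0.508, -0.1521, 0.1057] wrist_force: [-4.7, -1.5, 7.9] 
tcp_pos: [0.5096, -0.1522, 0.1057] wrist_force: [-5.4, -1.3, 8.6]
```

```bash
python3 -m crank '[[[-0.08,0,0],0,18],[[0,0,0],0,18]]' | sh f.sh
python3 -m crank '[[[-0.08,0,0],0,18],[[0,0,0],0,18]]' | sh f.sh
python3 -m crank '[[[-0.08,0,0],0,18],[[0,0,0],0,18]]' | sh f.sh
python3 -m crank '[[[-0.08,0,0],0,18],[[0,0,0],0,18]]' | sh f.sh
```

```text
tcp_pos: [0.5094, -0.1528, 0.1057] wrist_force: [-6.2, 1.7, 8.6] 
tcp_pos: [0.5093, -0.1537, 0.1058] wrist_force: [-4.3, 4.7, 9.8] 
tcp_pos: [0.5094, -0.1557, 0.1057] wrist_force: [-2.3, 4.4, 7.6] 
tcp_pos: [0.5093, -0.1579, 0.1055] wrist_force: [-0.2, 2.7, 6.4]
```

```bash
python3 -m crank '[[[0,-0.08,0],0,18],[[0,0,0],0,18]]' | sh f.sh
python3 -m crank '[[[0,-0.08,0],0,18],[[0,0,0],0,18]]' | sh f.sh
python3 -m crank '[[[0,-0.08,0],0,18],[[0,0,0],0,18]]' | sh f.sh
python3 -m crank '[[[0,-0.08,0],0,18],[[0,0,0],0,18]]' | sh f.sh
```

```text
tcp_pos: [0.5077, -0.1583, 0.1055] wrist_force: [1.4, 1.3, 5.4] 
tcp_pos: [0.5056, -0.1586, 0.1056] wrist_force: [2.8, 1.6, 5.3] 
tcp_pos: [0.5037, -0.1585, 0.1057] wrist_force: [3.2, 1.1, 5.3] 
tcp_pos: [0.5017, -0.1582, 0.1057] wrist_force: [3.6, -0.6, 5.5]
```

```bash
python3 -m crank '[[[0.08,0,0],0,18],[[0,0,0],0,18]]' | sh f.sh
python3 -m crank '[[[0.08,0,0],0,18],[[0,0,0],0,18]]' | sh f.sh
python3 -m crank '[[[0.08,0,0],0,18],[[0,0,0],0,18]]' | sh f.sh
python3 -m crank '[[[0.08,0,0],0,18],[[0,0,0],0,18]]' | sh f.sh
```

```text
tcp_pos: [0.5019, -0.1573, 0.1057] wrist_force: [2.8, -3.4, 6.2] 
tcp_pos: [0.5019, -0.1559, 0.1057] wrist_force: [1.1, -4.1, 6.5] 
tcp_pos: [0.5021, -0.1542, 0.1057] wrist_force: [1.1, -4.9, 6.1] 
tcp_pos: [0.5024, -0.1524, 0.1056] wrist_force: [-0.4, -5.0, 6.8]
```

```bash
python3 -m crank '[[[0.08,0,0],0,18],[[0,0,0],0,18]]' | sh f.sh
python3 -m crank '[[[0.08,0,0],0,18],[[0,0,0],0,18]]' | sh f.sh
```

```text
tcp_pos: [0.5028, -0.1505, 0.1056] wrist_force: [-1.0, -4.7, 8.0] 
tcp_pos: [0.5032, -0.1486, 0.1056] wrist_force: [-1.1, -5.2, 7.3]
```

```bash
python3 -m crank '[[[0,0.08,0],0,18],[[0,0,0],0,18]]' | sh f.sh
python3 -m crank '[[[0,0.08,0],0,18],[[0,0,0],0,18]]' | sh f.sh
python3 -m crank '[[[0,0.08,0],0,18],[[0,0,0],0,18]]' | sh f.sh
```

```text
tcp_pos: [0.5039, -0.1487, 0.1056] wrist_force: [-4.3, -3.5, 10.5] 
tcp_pos: [0.5048, -0.1487, 0.1056] wrist_force: [-7.0, -1.8, 13.4] 
tcp_pos: [0.5058, -0.1488, 0.1056] wrist_force: [-9.3, -0.9, 14.5]
```

```bash
python3 -m crank '[[[0,0.08,0],0,18],[[0,0,0],0,18]]' | sh f.sh
python3 -m crank '[[[0,0.08,0],0,18],[[0,0,0],0,18]]' | sh f.sh
python3 -m crank '[[[0,0.08,0],0,18],[[0,0,0],0,18]]' | sh f.sh
```

```text
tcp_pos: [0.5081, -0.1489, 0.1056] wrist_force: [-8.1, -0.4, 14.1] 
tcp_pos: [0.5094, -0.1491, 0.1056] wrist_force: [-9.6, 0.1, 17.4] 
tcp_pos: [0.5118, -0.1495, 0.1056] wrist_force: [-9.3, 0.6, 14.6]
```

```bash
python3 -m crank '[[[-0.08,0,-0.02],0,18],[[0,0,0],0,18]]' | sh f.sh
python3 -m crank '[[[-0.08,0,0],0,18],[[0,0,0],0,18]]' | sh f.sh
python3 -m crank '[[[-0.08,0,0],0,18],[[0,0,0],0,18]]' | sh f.sh
python3 -m crank '[[[-0.08,0,0],0,18],[[0,0,0],0,18]]' | sh f.sh
```

```text
tcp_pos: [0.5116, -0.1501, 0.1056] wrist_force: [-7.1, 3.2, 13.7] 
tcp_pos: [0.5114, -0.1507, 0.1057] wrist_force: [-6.8, 7.1, 14.9] 
tcp_pos: [0.512, -0.1529, 0.1057] wrist_force: [-3.7, 5.9, 11.4] 
tcp_pos: [0.5121, -0.1549, 0.1056] wrist_force: [-1.8, 5.2, 8.6]
```

```bash
python3 -m crank '[[[-0.08,0,0],0,18],[[0,0,0],0,18]]' | sh f.sh
python3 -m crank '[[[-0.08,0,0],0,18],[[0,0,0],0,18]]' | sh f.sh
python3 -m crank '[[[-0.08,0,0],0,18],[[0,0,0],0,18]]' | sh f.sh
python3 -m crank '[[[-0.08,0,0],0,18],[[0,0,0],0,18]]' | sh f.sh
```

```text
tcp_pos: [0.512, -0.1571, 0.1055] wrist_force: [-0.3, 4.2, 6.9] 
tcp_pos: [0.5107, -0.1603, 0.1039] wrist_force: [-0.9, 0.4, -1.6] 
tcp_pos: [0.5103, -0.1622, 0.1033] wrist_force: [0.4, 0.6, -1.7] 
tcp_pos: [0.5105, -0.1636, 0.1039] wrist_force: [1.1, 3.7, -0.9]
```

```bash
python3 -m crank '[[[0.06,0,0],0,18],[[0,0,0.06],0,18],[[0,0,0],0,18]]' | sh f.sh
python3 -m crank '[[[0,0,0.06],0,18],[[0,0,0],0,18]]' | sh f.sh
python3 -m crank '[[[0,0,0],0,18]]' | sh f.sh
```

```text
tcp_pos: [0.5115, -0.1631, 0.1035] wrist_force: [-0.8, 1.6, -0.9] 
tcp_pos: [0.5117, -0.1629, 0.1024] wrist_force: [0.0, 1.1, 1.3] 
tcp_pos: [0.5117, -0.1629, 0.1024] wrist_force: [-0.5, 1.7, 1.0]
```

```bash
python3 -m crank '[[[0.04,0,0],0,18],[[0,0,0.02],0,18],[[0,0,0],0,18]]' | sh f.sh
python3 -m crank '[[[0.02,0,0.04],0,18],[[0,0,0],0,18]]' | sh f.sh
python3 -m crank '[[[0,0,0.04],0,18],[[0,0,0],0,18]]' | sh f.sh
```

```text
tcp_pos: [0.5118, -0.1621, 0.1011] wrist_force: [0.3, 0.5, -1.2] 
tcp_pos: [0.5118, -0.1616, 0.1] wrist_force: [-0.4, -0.0, -0.5] 
tcp_pos: [0.5119, -0.1615, 0.0992] wrist_force: [0.3, -0.1, -0.5]
```

```bash
python3 -m crank '[[[0,0,0.08],0,18],[[0,0,0.08],0,18],[[0,0,0],0,18]]' | sh f.sh
python3 -m crank '[[[0,0,0.1],0,18],[[0,0,0.1],0,18],[[0,0,0],0,18]]' | sh f.sh
```

```text
tcp_pos: [0.5118, -0.1614, 0.095] wrist_force: [-0.6, -0.3, -2.2] 
tcp_pos: [0.5117, -0.1613, 0.0899] wrist_force: [0.5, -0.4, -2.6]
```

```bash
python3 -m crank '[[[0,0,0.1],0,18],[[0,0,0.1],0,18],[[0,0,0],0,18]]' | sh f.sh
python3 -m crank '[[[0,0,0.08],0,18],[[0,0,0],0,18],[[0,0,0],0,18]]' | sh f.sh
```

```text
tcp_pos: [0.5118, -0.1613, 0.0849] wrist_force: [0.4, 0.7, -1.0] 
tcp_pos: [0.5119, -0.1614, 0.0835] wrist_force: [-0.3, 0.5, 0.6]
```

```bash
python3 -m crank '[[[0,0,0.08],0,18],[[0,0,0],0,18]]' | sh f.sh
python3 -m crank '[[[0,0,0.06],0,18],[[0,0,0],0,18],[[0,0,0],0,18]]' | sh f.sh
python3 -m crank '[[[0,0,0.04],0,18],[[0,0,0],0,18],[[0,0,0],0,18]]' | sh f.sh
```

```text
tcp_pos: [0.512, -0.1615, 0.0813] wrist_force: [0.3, 0.1, -1.1] 
tcp_pos: [0.512, -0.1615, 0.08] wrist_force: [-0.2, 0.7, -0.9] 
tcp_pos: [0.512, -0.1615, 0.0791] wrist_force: [0.5, -0.2, -0.9]
```

```bash
python3 -m crank '[[[0,0,0.04],0,18],[[0,0,0],0,18],[[0,0,0],0,18]]' | sh f.sh
python3 -m crank '[[[0,0,0.03],0,18],[[0,0,0],0,18],[[0,0,0],0,18]]' | sh f.sh
```

```text
tcp_pos: [0.512, -0.1615, 0.0781] wrist_force: [0.5, 0.5, -1.6] 
tcp_pos: [0.5121, -0.1615, 0.0779] wrist_force: [-1.1, 0.4, 2.5]
```

Collar is down. Release gently, then rise.

```bash
python3 -m crank '[[[0,0,0],0,22],[[0,0,0],0,26],[[0,0,0],0,34],[[0,0,0],0,45],[[0,0,0],0,50],[[0,0,0],0,50],[[0,0,0],0,50]]' 
python3 -m crank '[[[0,0,-0.2],0,50],[[0,0,-0.4],0,50],[[0,0,-0.7],0,50],[[0,0,-0.9],0,50],[[0,0,-1],0,50],[[0,0,-1],0,50],[[-1,0,-0.5],0,50],[[-1,0,0],0,50],[[-1,0,0],0,50],[[-1,0,0],0,50],[[-1,0,0],0,50],[[0,0,0],0,50]]'
python3 - <<'E'
from h import *
T=cams.camera("top"); S=cams.camera("side")
for n,p in(("T",T),("S",S)):
    c=cloud(p); m=(np.hypot(c[...,0]-.512,c[...,1]+.1615)<.03)&(c[...,2]>.06)&(c[...,2]<.13); P=c[m]; print(n,len(P),np.percentile(P[:,2],[50,95,99]).round(4)); t=P[P[:,2]>.093]; print(t.mean(0).round(4))
A=cv2.resize(S["img"][160:280,340:460],(400,400),interpolation=2);B=cv2.resize(T["img"][200:320,350:470],(400,400),interpolation=2)
cv2.imwrite("pics/end.png",np.hstack([A,B])[...,::-1])
to(.5,0)
E
```

```text
time: 19.05
tcp_pos: [0.512, -0.1614, 0.0773]
orientation: [3.142, 0.0, 1.304]
wrist_force: [0.3, 0.8, 0.1]
width: 0.0501
finger_force: 0.0
time: 20.05
tcp_pos: [0.4779, -0.2861, 0.196]
orientation: [3.14, 0.003, 1.3]
wrist_force: [0.5, 0.0, -0.6]
width: 0.0501
finger_force: 0.0
T 211 [0.0972 0.1002 0.1008]
[ 0.5115 -0.1618  0.098 ]
S 294 [0.0828 0.0986 0.0993]
[ 0.5095 -0.1599  0.097 ]
units [11.127 -2.187 -0.   ] yaw 74.63 rpy [ 3.1405e+00 -1.0000e-04  1.3025e+00] tcp [ 0.479  -0.2827  0.1957] t 20.15 F [-0.77 -0.09  1.18] w 0.0498 tips 0.022
```

View pics/end.png

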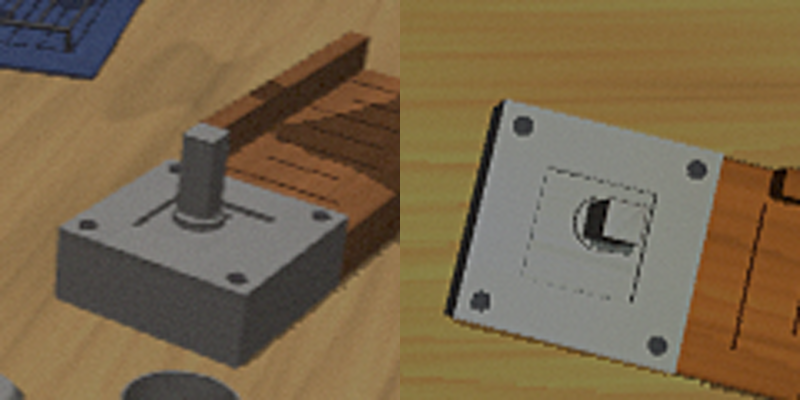

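The post stands upright (crop 203,170), its collar is down on the plate (crop 200,218), and its top measures about 98 mm, as it should when seated. The gripper is clear.

```bash
python3 -c "from h import *;print(order.close_job())"
```

```text
the job is handed in; nothing more can be done
None
```

The stop post is seated upright in the hidden socket with its collar down on the plate, released, and the job was handed in at about 20 s; I did not touch the round peg, bowl, jar, cutter or yellow look-alikes.

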